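Change over the vial boxes

TASK

The box with the vials in it is full and the other one, empty and shut, is next; only one may stand open at a time. First tip the full box's raised lid back over so that it drops fully shut, then flip the empty box's lid up by its thumb lip and right over until it leans back on its hinge and stays open by itself. Only push with the fingers, gently: grip and lift nothing, and leave both boxes, the vials and the things around them where they stand.

Things in the scene. Friction and masses are not known exactly. Their poses are not given: they have to be found in the camera images.
- filled_box: white plastic box, grey hinged lid open at the start, two vials inside; 90 mm deep (x), 120 wide (y), 60 high, walls and floor 5 mm, about 0.9 kg, loose on the table. Origin: centre of its underside; x points from the front (lip) to the rear (hinge), within 0.3 rad of the robot's left (+y): the lip faces right, the lid opens over to the left.
- empty_box: the same kind of box, empty, its lid shut at the start; 90 mm deep (x), 120 wide (y), 60 high, walls and floor 5 mm, about 0.9 kg, loose on the table. Origin: centre of its underside; x points from the front (lip) to the rear (hinge), within 0.3 rad of the robot's left (+y): the lip faces right, the lid opens over to the left.
- filled_lid (a joint): lid of the filled box, rad: 0 = shut, lid level on the box; pi/2 = lid upright; 2.0 = open, leaning back against its stop. The free lid weighs 0.12 kg; gravity drops it shut from below about 1.5 and open from above about 1.6; a soft-close damper makes it sink slowly (about 2 rad/s at most), 1 to 3 s for a full drop. Nothing else holds it.
- empty_lid (a joint): lid of the empty box, rad: 0 = shut, lid level on the box; pi/2 = lid upright; 2.0 = open, leaning back against its stop. The free lid weighs 0.12 kg; gravity drops it shut from below about 1.5 and open from above about 1.6; a soft-close damper makes it sink slowly (about 2 rad/s at most), 1 to 3 s for a full drop. Nothing else holds it.
- filled_lip (a point): middle of the front edge of the thumb lip on the filled box's lid, mid thickness; it moves with the lid, 116 mm from the hinge axis. The grey lid is a 5 mm plate as wide as the box; the lip is 60 mm wide, 5 mm thick, and with the lid shut sticks out 24 mm beyond the box's front wall with its underside 60 mm above the table, free underneath.
- empty_lip (a point): middle of the front edge of the thumb lip on the empty box's lid, mid thickness; it moves with the lid, 116 mm from the hinge axis. The grey lid is a 5 mm plate as wide as the box; the lip is 60 mm wide, 5 mm thick, and with the lid shut sticks out 24 mm beyond the box's front wall with its underside 60 mm above the table, free underneath.
- filled_hinge (a point): middle of the filled box's lid hinge axis, at the top of the rear wall, 60 mm above the box's underside and 47 mm behind its centre; the axis runs along the box's y.
- empty_hinge (a point): middle of the empty box's lid hinge axis, at the top of the rear wall, 60 mm above the box's underside and 47 mm behind its centre; the axis runs along the box's y.
- vial_a: small glass vial 22x22x47 mm standing inside the filled box, below its rim; origin under its centre; leave it alone
- vial_b: another small glass vial 22x22x47 mm standing inside the filled box; origin under its centre; leave it alone
- carton: small medicine carton 88x50x22 mm lying on the table nearest the robot, in the middle; origin under its centre; leave it alone
- vial_tall: glass vial 26x26x49 mm standing on the table in the middle, just beyond the boxes; origin under its centre; leave it alone
- stamp: rubber stamp with a round knob, 23x50x52 mm, standing behind the boxes; origin under its centre; leave it alone
- cream_tube: small cream tube 30x82x20 mm lying on the table at the front left; origin under its centre; leave it alone

How it is judged:
On the way, in this order (a step that is already met when the one before it is completed fails the run):
1. the filled box's lid is shut (value of joint filled_lid below 0.06 rad and value of joint empty_lid below 0.3 rad), for 0.2 s.
2. the empty box's lid is open past its balance point and leans back (value of joint empty_lid above 1.85 rad), for 0.2 s.
At the end, for the whole second after the job is handed in: The filled box's lid is shut (joint under 0.06 rad) with both vials upright inside, and the empty box's lid rests open by itself (joint over 1.85 rad); both boxes stand flat within 40 mm of where they began, the other things within 30 mm (value of joint filled_lid below 0.06 rad and value of joint empty_lid above 1.85 rad and distance of each of filled_box, empty_box from where it was at the start of the episode below 0.04 m and angle between each of filled_box, empty_box's own z axis and vertical below 0.05 rad and linear speed of each of filled_box, empty_box below 0.02 m/s and horizontal distance between each of vial_a, vial_b and filled_box below 0.07 m and angle between each of vial_a, vial_b's own z axis and vertical below 0.2 rad and height (world z) of each of vial_a, vial_b below 0.02 m and distance of each of carton, vial_tall, stamp, cream_tube from where it was at the start of the episode below 0.03 m); the robot touches nothing.
It fails at once if both boxes stand open at once (value of joint each of filled_lid, empty_lid above 0.4 rad).
It fails at once if a box is lifted, tipped or shoved more than 40 mm (height (world z) of any of filled_box, empty_box above 0.012 m or angle between any of filled_box, empty_box's own z axis and vertical above 0.15 rad or distance of any of filled_box, empty_box from where it was at the start of the episode above 0.04 m).
It fails at once if a box or lid is gripped or forced: the fingers press on it with more than 25 N (contact force between the fingers and filled_box above 25 N or contact force between the fingers and empty_box above 25 N).
It fails at once if a vial in the box is lifted or knocked over (height (world z) of any of vial_a, vial_b above 0.025 m or angle between any of vial_a, vial_b's own z axis and vertical above 0.5 rad).
It fails at once if a thing around the boxes is lifted or moved more than 30 mm (distance of any of carton, vial_tall, stamp, cream_tube from where it was at the start of the episode above 0.03 m).
It also fails if it takes over 56 s, if anything falls off the work surface, if the arm or the gripper's body presses on something with over 40 N, if the wrist force passes 120 N, or if a joint passes its speed limit or range.

ROBOT

A 7-joint arm with a two-finger parallel gripper is mounted at the origin on a cart in front of the work surface, level with it; the furniture and walls round the work are solid. World frame = base frame: x ahead of the robot, y to its left, z up, the work surface at z = 0. Lengths are in m, angles in rad, forces in N, time in s.
With the tool pointing down it reaches from about 0.4 to 0.9 m from the base axis. Payload 5.5 kg.
Tool frame: the origin (TCP) lies at the very end of the fingers, on their centre line; the grasp point (between the pads) lies behind it (manip.hold_point_z is the z of the grasp point in the tool frame, in m); z points along the fingers, y is the line along which they close (so a half turn about z gives the same grasp; the last joint's range is limited). The gripper opens to 85 mm and grips with 20 to 120 N. Pads are 22 mm wide; open, the fingers measure 114 mm over their backs; the gripper's body (76 mm by 85 mm) begins 54 mm behind the grasp point. The pads swing forward as they close: fully open they stand 13 mm farther back than shut.
Start: joints at [1.528, 0.501, -0.427, 1.55, 0.221, 1.138, -0.21], TCP at [0.196, -0.62, 0.231] pointing down, gripper open.
Joint ranges: [-2.88, 2.88], [-0.31, 2.03], [-1.54, 1.56], [0.2, 2.42], [-1.41, 4.55], [0.19, 2.02], [-2.57, 2.57]. Speed limits (rad/s): [2.57, 2.57, 3.14, 3.14, 3.14, 3.14, 3.14].

INTERFACE

Orientations are given as a unit quaternion [x, y, z, w].
In Python, from bench import status, viewer, job, manip gives the robot as it stands.
- The arm moves only by the tool drive_tool, never from a script. Its argument "targets" is a list of rows, each an object with "dp": the shift along the tool's x, y, z in mm, a list of three; "turn": the turn, a rotation vector about the tool's x, y, z in degrees, a list of three. A call has 1 to 5 rows; each row shifts and turns the commanded pose from where the row before left it, along the tool's axes as they then stand; what a row does not reach is not made up. A row lasts 1/12 s, in which the tool goes at most 41.7 mm and 7.16 degrees, less where a joint would pass 70% of its speed; a pose out of reach is approached as far as the arm can. A call is refused whole if a number of a shift passes 41.7 or a number of a turn 7.16, either way. A call with a gripper value outside its range is refused whole. "grip" is the finger opening in mm, from 0 to 85.4, set as the call begins (left out, the last holds). The fingers move at their own pace and stop on an object; "squeeze" is the grip in N (left out, the last holds). Time passes only in rows, so rows that do not move let the fingers close. It gives the time, the measured TCP pose, the force, the opening and the grip force at its end, in the units of the state.
- status.get_obs(): the state, without advancing time (a new reading comes with each control period).
- viewer.grab_frame(name): name is "scene" or "side" or "wrist"; returns (picture, depth): 400x640x3 uint8, red, green, blue; 400x640 float32, m along the optical axis (not along the pixel's ray), 0 where there is no reading.
- viewer.camera_params(name): a dict with "fx", "fy", "cx", "cy" (pixels), "pose" (4x4, takes a point from camera to world coordinates); the wrist camera has in their place "T_tool_cam" (4x4, takes a point from camera to tool coordinates, whose origin is the TCP and whose axes are the flange's). Camera axes: x right, y down, z forward; pixel columns grow to the right and rows downward; lengths in m; the calibration is good to about 2 mm. A picture is of the moment at which its call begins: read the wrist's pose just before it. camera_params takes no time and is no camera call.
- job.close_job(): hands the job in; it is judged then, once.
The state is a dict: "t": time; "qpos": joint angles; "joint_velocities": joint speeds; "joint_torque": joint torques, N m; "ee_pos": TCP position; "tcp_rot": TCP orientation; "force": force on the tool from outside, world axes, zero at the start; "ft_torque": the same for the moment, N m; "opening": finger opening in m; "finger_force": force on a finger pad.
Only numpy, scipy, OpenCV 4.12 (cv2) and the standard library are available. Lean on these libraries where they do the work, as an engineer would, in place of code of your own. Each camera call takes 0.05 s, during which the arm holds its last target. There are 200 camera calls.

## Working session

There is one attempt and no reset: what is moved stays moved. The work goes in short steps, Python scripts to look and compute and a tool call to move; the robot and the scene stay as the last step left them, time stands still between calls to the robot, and variables do not carry over. Pictures are saved under pics/ and viewed, at most 10 in all, crops included, and the job is handed in when it is done.

Besides the shell and the picture viewer there is one more tool, called after "Request:" as a command line: name --argument value ..., lists and objects as JSON in quotes. drive_tool: Moves the arm, as the interface text tells. Its arguments: {"type":"object","properties":{"targets":{"type":"array","items":{"type":"object","properties":{"dp":{"type":"array","items":{"type":"number"}},"turn":{"type":"array","items":{"type":"number"}}}}},"grip":{"type":"number"},"squeeze":{"type":"number"}},"required":["targets"]}

```bash
mkdir -p pics; cat > h.py <<'E'
import numpy as np, cv2
from scipy.spatial.transform import Rotation as R
from bench import status, viewer, job, manip
def grab(name):
    o=status.get_obs(); im,d=viewer.grab_frame(name); p=viewer.camera_params(name)
    if 'pose' in p: T=np.array(p['pose'])
    else:
        W=np.eye(4);W[:3,:3]=R.from_quat(o['tcp_rot']).as_matrix();W[:3,3]=o['ee_pos'];T=W@np.array(p['T_tool_cam'])
    v,u=np.mgrid[0:400,0:640]
    P=np.stack([(u-p['cx'])/p['fx']*d,(v-p['cy'])/p['fy']*d,d],-1)@T[:3,:3].T+T[:3,3]
    P[d==0]=np.nan
    return im,d,P,T,p
E
python3 - <<'E'
from h import *
o=status.get_obs();print(o,manip.hold_point_z)
for n in('scene','side'):
    im,d,P,T,p=grab(n);cv2.imwrite(f'pics/{n}0.png',im[:,:,::-1]);np.save(n+'.npy',P);np.save(n+'im.npy',im);print(n,T.round(3),p['fx'])
E
```

```text
{'t': 0.0, 'qpos': array([ 1.52820932,  0.50184538, -0.42678764,  1.55142509,  0.22079509,
        1.13826432, -0.21033935]), 'joint_velocities': array([-0.001455  , -0.00020396, -0.00081079,  0.00173317,  0.00189038,
        0.00146205,  0.0004687 ]), 'joint_torque': array([ 1.38781921e-03, -5.69519126e+01, -5.81564471e+00, -2.80933052e+01,
        1.06096332e-02,  1.20701423e-02,  5.21977938e-06]), 'ee_pos': array([ 0.19543658, -0.61922294,  0.23027092]), 'tcp_rot': array([ 9.88333690e-01,  1.52301098e-01, -1.04963822e-04, -9.38468496e-04]), 'force': array([-0.03506907,  0.09951939, -0.28524675]), 'ft_torque': array([-0.00241606,  0.00264177,  0.03302633]), 'finger_force': 0.0, 'opening': 0.0854669787370899} -0.0187
scene [[-0.559 -0.55   0.621 -0.033]
 [-0.829  0.363 -0.425  0.421]
 [ 0.009 -0.752 -0.659  0.746]
 [ 0.     0.     0.     1.   ]] 415.66107395676306
side [[ 0.989 -0.077  0.124  0.474]
 [-0.143 -0.349  0.926 -0.902]
 [-0.028 -0.934 -0.356  0.416]
 [ 0.     0.     0.     1.   ]] 409.58216007857317
```

View pics/scene0.png

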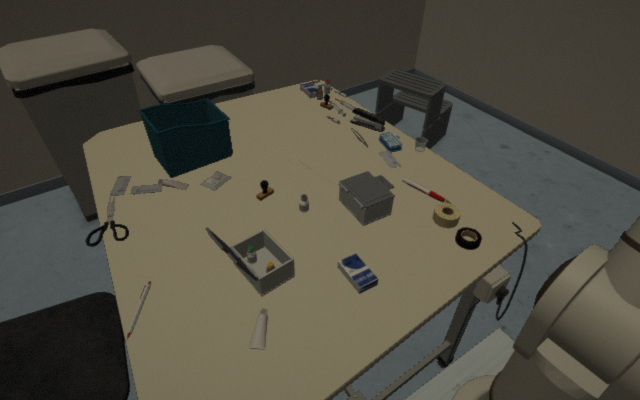

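View pics/side0.png

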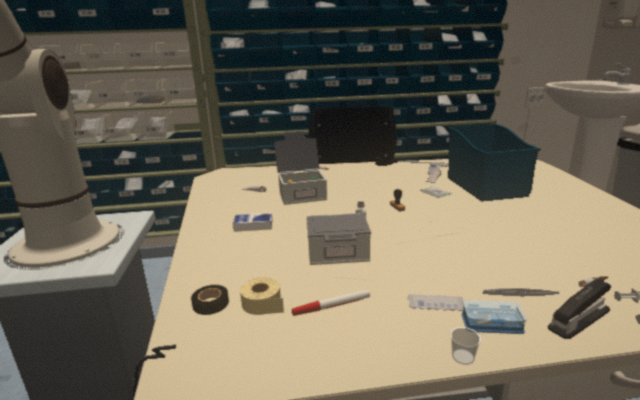

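The scene view shows the filled box around (250,262), its lid leaning left with its top edge near (210,232). The shut empty box is around (367,197), the carton at (357,272) and the tall vial at (304,203). The side view shows the empty box's front at (338,240) and the filled box at (302,185), with its lid up at (297,153).

```bash
python3 - <<'E'
from h import *
for n in('scene','side'):
    P=np.load(n+'.npy').reshape(-1,3);P=P[~np.isnan(P).any(1)]
    print(n,'table z',np.median(P[(abs(P[:,0]-.6)<.2)&(abs(P[:,1])<.3)&(abs(P[:,2])<.02)][:,2]))
    Q=P[(P[:,0]>.3)&(P[:,0]<.95)&(abs(P[:,1])<.5)&(P[:,2]>.012)&(P[:,2]<.25)]
    # cluster in xy grid
    g=np.zeros((400,400),np.uint8);ij=((Q[:,:2]-[.2,-.6])/.003).astype(int);g[ij[:,0],ij[:,1]]=1
    g=cv2.dilate(g,np.ones((3,3)));k,L=cv2.connectedComponents(g)
    l=L[ij[:,0],ij[:,1]]
    for i in range(1,k):
        S=Q[l==i]
        if len(S)<40: continue
        print(len(S),'min',S.min(0).round(3),'max',S.max(0).round(3))
        T=S[(S[:,2]>.052)&(S[:,2]<.072)]
        if len(T)>100:
            r=cv2.minAreaRect((T[:,:2]*1000).astype(np.float32));print('   top rect',r, 'z',np.median(T[:,2]))
        U=S[S[:,2]>.08]
        if len(U)>50:
            m=U.mean(0);w,v=np.linalg.eigh(np.cov((U-m).T));print('   lid plane c',m.round(3),'n',v[:,0].round(3))
            W=U[U[:,2]>U[:,2].max()-.012];print('   lid top',W.mean(0).round(3),W.min(0).round(3),W.max(0).round(3))
E
```

```text
scene table z 0.0009043544820040439
315 min [ 0.319 -0.328  0.012] max [ 0.379 -0.263  0.024]
797 min [ 0.368 -0.025  0.012] max [0.46  0.03  0.026]
245 min [0.392 0.22  0.012] max [0.447 0.27  0.023]
498 min [ 0.401 -0.343  0.012] max [ 0.471 -0.273  0.036]
2127 min [0.478 0.12  0.012] max [0.612 0.271 0.167]
   top rect ((546.7717895507812, 176.04916381835938), (123.7295913696289, 100.4875259399414), 4.786342144012451) z 0.05965360785003104
   lid plane c [0.525 0.25  0.132] n [ 0.064 -0.896  0.44 ]
   lid top [0.536 0.267 0.163] [0.509 0.259 0.155] [0.567 0.271 0.167]
153 min [ 0.484 -0.354  0.012] max [ 0.616 -0.319  0.019]
66 min [0.505 0.157 0.026] max [0.523 0.178 0.054]
1998 min [ 0.525 -0.23   0.012] max [ 0.654 -0.106  0.071]
   top rect ((589.4737548828125, -169.85623168945312), (120.87818908691406, 123.78669738769531), 85.59691619873047) z 0.06695419605538844
127 min [ 0.656 -0.033  0.012] max [ 0.679 -0.004  0.052]
118 min [ 0.688 -0.5    0.012] max [ 0.73  -0.465  0.04 ]
262 min [ 0.741 -0.456  0.012] max [ 0.827 -0.393  0.031]
139 min [0.766 0.016 0.012] max [0.792 0.0
[... 541 characters left out ...]
404053) z 0.06073789836840876
   lid plane c [0.539 0.243 0.119] n [-0.078  0.906 -0.417]
   lid top [0.539 0.262 0.162] [0.51  0.255 0.156] [0.569 0.27  0.168]
490 min [ 0.484 -0.361  0.012] max [ 0.617 -0.327  0.019]
2728 min [ 0.527 -0.234  0.012] max [ 0.654 -0.109  0.071]
   top rect ((589.4420166015625, -172.6839141845703), (119.65235137939453, 121.53681182861328), 85.85828399658203) z 0.06801173468287453
108 min [ 0.657 -0.034  0.014] max [ 0.681 -0.015  0.052]
624 min [ 0.69  -0.5    0.012] max [ 0.73  -0.466  0.038]
1472 min [ 0.74  -0.456  0.012] max [ 0.829 -0.394  0.029]
150 min [0.766 0.013 0.012] max [0.792 0.062 0.054]
1263 min [ 0.861 -0.476  0.012] max [ 0.95  -0.417  0.053]
```

Request:
drive_tool --targets '[{"dp": [0, 0, -10], "turn": [0, 0, 5.84]}, {"dp": [0, 0, -10], "turn": [0, 0, 5.84]}, {"dp": [0, 0, -10], "turn": [0, 0, 5.84]}, {"dp": [30, -20, 0]}, {"dp": [30, -20, 0]}]' --grip 0

```text
invalid input
```

Request:
drive_tool --targets '[{"dp": [0, 0, -10], "turn": [0, 0, 5.84]}, {"dp": [0, 0, -10], "turn": [0, 0, 5.84]}, {"dp": [0, 0, -10], "turn": [0, 0, 5.84]}, {"dp": [30, -20, 0], "turn": [0, 0, 0]}, {"dp": [30, -20, 0], "turn": [0, 0, 0]}]' --grip 0

```text
t: 0.52
ee_pos: [0.2533, -0.5813, 0.2613]
tcp_rot: [1.0, -0.003, -0.001, 0.001]
force: [2.0, -0.0, -0.8]
opening: 0.0254
finger_force: 0.0
```

Request:
drive_tool --targets '[{"dp": [30, -28, 0], "turn": [0, 0, 0]}, {"dp": [30, -28, 0], "turn": [0, 0, 0]}, {"dp": [30, -28, 0], "turn": [0, 0, 0]}, {"dp": [30, -28, 0], "turn": [0, 0, 0]}, {"dp": [30, -28, 0], "turn": [0, 0, 0]}]'

```text
t: 0.93
ee_pos: [0.4066, -0.4381, 0.261]
tcp_rot: [1.0, -0.0, -0.0, -0.0]
force: [0.3, -1.3, 0.2]
opening: 0.0001
finger_force: 0.0
```

Request:
drive_tool --targets '[{"dp": [20, -34, 0], "turn": [0, 0, 0]}, {"dp": [20, -34, 0], "turn": [0, 0, 0]}, {"dp": [20, -34, 0], "turn": [0, 0, 0]}, {"dp": [20, -34, 0], "turn": [0, 0, 0]}, {"dp": [20, -34, 0], "turn": [0, 0, 0]}]'

```text
t: 1.35
ee_pos: [0.506, -0.268, 0.261]
tcp_rot: [1.0, -0.0, -0.0, -0.0]
force: [1.0, 0.2, 0.4]
opening: -0.0001
finger_force: 0.0
```

Request:
drive_tool --targets '[{"dp": [8, -38, 0], "turn": [0, 0, 0]}, {"dp": [8, -38, 0], "turn": [0, 0, 0]}, {"dp": [8, -38, 0], "turn": [0, 0, 0]}, {"dp": [8, -38, 0], "turn": [0, 0, 0]}, {"dp": [8, -38, 0], "turn": [0, 0, 0]}]'

```text
t: 1.77
ee_pos: [0.5454, -0.078, 0.2611]
tcp_rot: [1.0, -0.0, -0.0, 0.0]
force: [1.4, 0.4, -1.0]
opening: -0.0004
finger_force: 0.0
```

Request:
drive_tool --targets '[{"dp": [0, -38, 0], "turn": [0, 0, 0]}, {"dp": [0, -38, 0], "turn": [0, 0, 0]}, {"dp": [0, -38, 0], "turn": [0, 0, 0]}, {"dp": [0, -38, 0], "turn": [0, 0, 0]}, {"dp": [0, -38, 0], "turn": [0, 0, 0]}]'

```text
t: 2.18
ee_pos: [0.5451, 0.1118, 0.2611]
tcp_rot: [1.0, -0.0, -0.0, 0.0]
force: [0.8, 0.7, 0.2]
opening: 0.0001
finger_force: 0.0
```

Request:
drive_tool --targets '[{"dp": [0, -40, 0], "turn": [0, 0, 0]}, {"dp": [0, -40, 0], "turn": [0, 0, 0]}, {"dp": [0, -40, 0], "turn": [0, 0, 0]}, {"dp": [0, -40, 0], "turn": [0, 0, 0]}, {"dp": [0, -40, 0], "turn": [0, 0, 0]}]'

```text
t: 2.6
ee_pos: [0.5452, 0.3117, 0.2608]
tcp_rot: [1.0, -0.0, -0.0, 0.0]
force: [1.1, 0.0, -0.2]
opening: 0.0004
finger_force: 0.0
```

Request:
drive_tool --targets '[{"dp": [-3, -28, 0], "turn": [0, 0, 0]}, {"dp": [0, 0, 36], "turn": [0, 0, 0]}, {"dp": [0, 0, 36], "turn": [0, 0, 0]}, {"dp": [0, 0, 36], "turn": [0, 0, 0]}, {"dp": [0, 0, 23], "turn": [0, 0, 0]}]'

```text
t: 3.02
ee_pos: [0.5407, 0.3368, 0.126]
tcp_rot: [1.0, 0.0, -0.002, 0.001]
force: [-0.9, -1.1, 0.3]
opening: -0.0003
finger_force: 0.0
```

Request:
drive_tool --targets '[{"dp": [0, 20, 0], "turn": [0, 0, 0]}, {"dp": [0, 15, 0], "turn": [0, 0, 0]}, {"dp": [0, 12, 0], "turn": [0, 0, 0]}, {"dp": [0, 10, 0], "turn": [0, 0, 0]}, {"dp": [0, 10, 0], "turn": [0, 0, 0]}]'

```text
t: 3.43
ee_pos: [0.5433, 0.2714, 0.1311]
tcp_rot: [1.0, -0.0, 0.001, -0.001]
force: [-1.4, 4.5, 13.5]
opening: 0.0002
finger_force: 8.0
```

Request:
drive_tool --targets '[{"dp": [0, -8, 0], "turn": [0, 0, 0]}, {"dp": [0, -10, 0], "turn": [0, 0, 0]}, {"dp": [0, -12, -10], "turn": [0, 0, 0]}, {"dp": [0, 0, -11], "turn": [0, 0, 0]}, {"dp": [0, 0, 0], "turn": [0, 0, 0]}]'

```text
t: 3.85
ee_pos: [0.5433, 0.3046, 0.1545]
tcp_rot: [1.0, 0.002, 0.002, -0.002]
force: [0.9, 0.9, -0.5]
opening: -0.0002
finger_force: 0.0
```

```bash
python3 - <<'E'
from h import *
a,_,P,_,_=grab('scene');b,_,_,_,_=grab('side')
c=cv2.resize(a[170:320,160:340],None,fx=2.2,fy=2.2);e=cv2.resize(b[100:230,240:420],None,fx=2.2,fy=2.2)
h=min(len(c),len(e));cv2.imwrite('pics/c1.png',np.hstack([c[:h],e[:h]])[:,:,::-1])
print(status.get_obs()['force'],status.get_obs()['finger_force'])
E
```

```text
[-0.03311208 -0.70299961 -0.34800754] 0.0
```

View pics/c1.png

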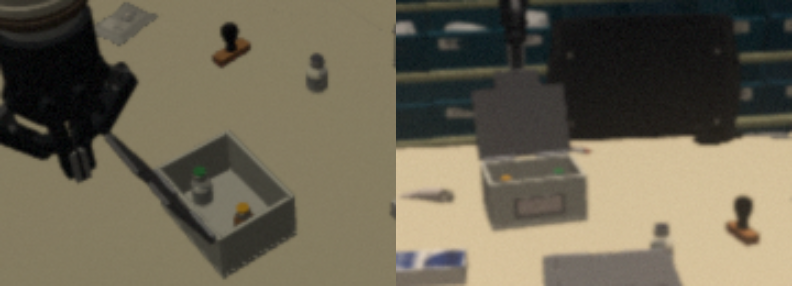

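The left half shows the gripper's knuckles flaring out at about (120,85), level with the lip tip at (107,137). They caught the lip, but the lid is still leaning open and the box is unmoved. I'll turn the tool a quarter turn so its narrow side faces the lid.

```bash
python3 -c "
from h import *
print(status.get_obs()['qpos'].round(2))
P=grab('scene')[2];Q=P.reshape(-1,3);Q=Q[~np.isnan(Q).any(1)]
Q=Q[(Q[:,0]>.45)&(Q[:,0]<.65)&(Q[:,1]>.1)&(Q[:,1]<.22)&(Q[:,2]>.045)&(Q[:,2]<.07)];print(cv2.minAreaRect((Q[:,:2]*1000).astype(np.float32)))"
```

```text
[-0.07  0.59 -0.66  1.69  0.41  1.   -2.45]
((546.4853515625, 174.2847900390625), (124.24580383300781, 98.95365142822266), 3.7092373371124268)
```

Request:
drive_tool --targets '[{"dp": [0, 0, 0], "turn": [0, 0, -7.1]}, {"dp": [0, 0, 0], "turn": [0, 0, -7.1]}, {"dp": [0, 0, 0], "turn": [0, 0, -7.1]}, {"dp": [0, 0, 0], "turn": [0, 0, -7.1]}, {"dp": [0, 0, 0], "turn": [0, 0, -7.1]}]'

```text
t: 4.42
ee_pos: [0.5426, 0.3002, 0.1507]
tcp_rot: [0.952, 0.307, -0.0, 0.0]
force: [-0.4, -0.1, 0.3]
opening: 0.0003
finger_force: 0.0
```

Request:
drive_tool --targets '[{"dp": [0, 0, 0], "turn": [0, 0, -7.1]}, {"dp": [0, 0, 0], "turn": [0, 0, -7.1]}, {"dp": [0, 0, 0], "turn": [0, 0, -7.1]}, {"dp": [0, 0, 0], "turn": [0, 0, -7.1]}, {"dp": [0, 0, 0], "turn": [0, 0, -7.1]}]'

```text
t: 4.83
ee_pos: [0.5427, 0.3001, 0.1507]
tcp_rot: [0.813, 0.583, -0.001, 0.0]
force: [0.3, -0.0, 1.4]
opening: 0.0
finger_force: 0.0
```

Request:
drive_tool --targets '[{"dp": [0, 0, 0], "turn": [0, 0, -7.1]}, {"dp": [0, 0, 0], "turn": [0, 0, -7.1]}, {"dp": [0, 0, 0], "turn": [0, 0, -4.8]}, {"dp": [0, 0, 4], "turn": [0, 0, 0]}, {"dp": [0, 0, 0], "turn": [0, 0, 0]}]'

```text
t: 5.25
ee_pos: [0.5423, 0.3001, 0.1459]
tcp_rot: [0.708, 0.706, -0.001, -0.0]
force: [-0.4, -0.6, -0.2]
opening: -0.0001
finger_force: 0.0
```

Request:
drive_tool --targets '[{"dp": [-12, 0, 0], "turn": [0, 0, 0]}, {"dp": [-8, 0, 0], "turn": [0, 0, 0]}, {"dp": [-8, 0, 0], "turn": [0, 0, 0]}, {"dp": [-8, 0, 0], "turn": [0, 0, 0]}, {"dp": [-4, 0, 0], "turn": [0, 0, 0]}]'

```text
t: 5.67
ee_pos: [0.5432, 0.259, 0.1473]
tcp_rot: [0.708, 0.706, -0.0, 0.001]
force: [1.2, -0.0, 0.2]
opening: -0.0
finger_force: 0.1
```

Request:
drive_tool --targets '[{"dp": [-8, 0, 0], "turn": [0, 0, 0]}, {"dp": [-8, 0, 0], "turn": [0, 0, 0]}, {"dp": [-8, 0, 0], "turn": [0, 0, 0]}, {"dp": [-8, 0, 0], "turn": [0, 0, 0]}, {"dp": [-6, 0, 0], "turn": [0, 0, 0]}]'

```text
t: 6.08
ee_pos: [0.5428, 0.2218, 0.1472]
tcp_rot: [0.707, 0.707, -0.0, 0.0]
force: [-0.5, 0.1, 0.0]
opening: 0.0
finger_force: 0.1
```

Request:
drive_tool --targets '[{"dp": [-8, 0, 0], "turn": [0, 0, 0]}, {"dp": [-8, 0, 0], "turn": [0, 0, 0]}, {"dp": [-8, 0, 0], "turn": [0, 0, 0]}, {"dp": [0, 0, 0], "turn": [0, 0, 0]}, {"dp": [0, 0, 0], "turn": [0, 0, 0]}]'

```text
t: 6.5
ee_pos: [0.5428, 0.1984, 0.1472]
tcp_rot: [0.708, 0.707, -0.0, 0.0]
force: [0.2, 0.5, 0.1]
opening: 0.0002
finger_force: 0.0
```

```bash
python3 - <<'E'
from h import *
o=status.get_obs();print(o['force'],o['ee_pos'])
a,_,P,_,_=grab('scene');b,_,_,_,_=grab('side')
c=cv2.resize(a[170:320,160:340],None,fx=2.2,fy=2.2);e=cv2.resize(b[100:230,240:420],None,fx=2.2,fy=2.2)
h=min(len(c),len(e));cv2.imwrite('pics/c2.png',np.hstack([c[:h],e[:h]])[:,:,::-1])
E
```

```text
[0.20494727 0.45115084 0.05010637] [0.5428268  0.19836114 0.14723964]
```

View pics/c2.png

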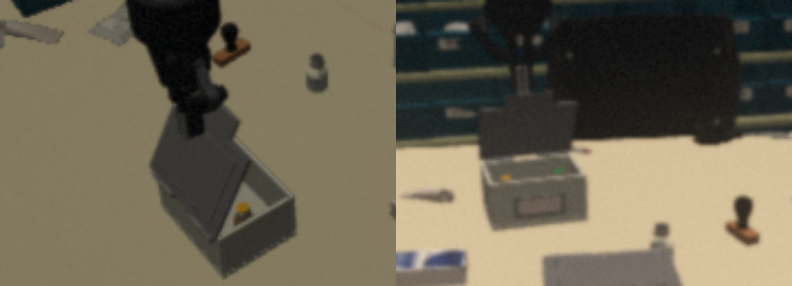

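The left half shows the lid past upright and falling shut, with its edge at (240,120) to (215,230), and the vials standing. I'll lift away and head to the front of the empty box while it drops.

Request:
drive_tool --targets '[{"dp": [0, 0, -40], "turn": [0, 0, 0]}, {"dp": [0, 0, -40], "turn": [0, 0, 0]}, {"dp": [0, 0, -40], "turn": [0, 0, 0]}, {"dp": [-40, 0, 0], "turn": [0, 0, 0]}, {"dp": [-40, 0, 0], "turn": [0, 0, 0]}]'

```text
t: 7.02
ee_pos: [0.5435, 0.1236, 0.2709]
tcp_rot: [0.704, 0.71, 0.003, 0.001]
force: [0.9, -1.9, -0.3]
opening: -0.0002
finger_force: 0.0
```

Request:
drive_tool --targets '[{"dp": [-40, 4, 0], "turn": [0, 0, 0]}, {"dp": [-40, 4, 0], "turn": [0, 0, 0]}, {"dp": [-40, 4, 0], "turn": [0, 0, 0]}, {"dp": [-40, 4, 0], "turn": [0, 0, 0]}, {"dp": [-40, 4, 0], "turn": [0, 0, 0]}]'

```text
t: 7.43
ee_pos: [0.5628, -0.0821, 0.2676]
tcp_rot: [0.707, 0.708, 0.0, 0.0]
force: [1.0, 1.1, 0.0]
opening: 0.0001
finger_force: 0.0
```

Request:
drive_tool --targets '[{"dp": [-40, 4, 0], "turn": [0, 0, 0]}, {"dp": [-40, 4, 0], "turn": [0, 0, 0]}, {"dp": [-40, 4, 0], "turn": [0, 0, 0]}, {"dp": [-40, 4, 0], "turn": [0, 0, 0]}, {"dp": [-40, 4, 0], "turn": [0, 0, 0]}]'

```text
t: 7.85
ee_pos: [0.5829, -0.2823, 0.2674]
tcp_rot: [0.707, 0.707, 0.0, 0.0]
force: [0.6, 0.6, 0.1]
opening: 0.0002
finger_force: 0.0
```

Request:
drive_tool --targets '[{"dp": [-40, 0, 0], "turn": [0, 0, 0]}, {"dp": [-40, 0, 0], "turn": [0, 0, 0]}, {"dp": [-20, 0, 0], "turn": [0, 0, 0]}, {"dp": [0, 0, 0], "turn": [0, 7, 0]}, {"dp": [0, 0, 0], "turn": [0, 7, 0]}]'

```text
t: 8.27
ee_pos: [0.5839, -0.3796, 0.2693]
tcp_rot: [0.701, 0.703, 0.088, -0.087]
force: [1.2, -0.2, 0.4]
opening: 0.0002
finger_force: 0.0
```

Request:
drive_tool --targets '[{"dp": [0, 0, 0], "turn": [0, 7, 0]}, {"dp": [0, 0, 0], "turn": [0, 7, 0]}, {"dp": [0, 0, 0], "turn": [0, 7, 0]}, {"dp": [0, 0, 0], "turn": [0, 7, 0]}, {"dp": [0, 0, 0], "turn": [0, 7, 0]}]'

```text
t: 8.68
ee_pos: [0.5831, -0.3818, 0.2679]
tcp_rot: [0.643, 0.643, 0.296, -0.294]
force: [0.7, 0.5, 0.9]
opening: -0.0002
finger_force: 0.0
```

```bash
python3 - <<'E'
from h import *
o=status.get_obs();print(o['qpos'].round(2),R.from_quat(o['tcp_rot']).as_matrix().round(3),o['ee_pos'])
for n in('scene','side'):
    P=grab(n)[2].reshape(-1,3);P=P[~np.isnan(P).any(1)]
    for c in ([.545,.17],[.59,-.17]):
        Q=P[(abs(P[:,:2]-c)<.1).all(1)&(P[:,2]>.055)&(P[:,2]<.075)]
        print(n,cv2.minAreaRect((Q[:,:2]*1000).astype(np.float32)),Q[:,2].max(),np.median(Q[:,2]))
E
```

```text
[ 1.19  1.2  -1.15  0.83  0.22  1.88  0.33] [[-0.001  1.     0.002]
 [ 0.652 -0.001  0.758]
 [ 0.758  0.002 -0.652]] [ 0.58305067 -0.38176603  0.26791406]
scene ((547.82666015625, 161.8462677001953), (124.43898010253906, 120.1262435913086), 5.297910213470459) 0.07107027952209743 0.06672571268692323
scene ((590.2501831054688, -169.88088989257812), (122.24838256835938, 126.25904083251953), 85.93663787841797) 0.07177662132067164 0.06696817592747295
side ((546.9636840820312, 161.01324462890625), (121.5307388305664, 126.47362518310547), 4.794743537902832) 0.0715106117037434 0.06854785636940386
side ((589.3445434570312, -173.24729919433594), (120.5215072631836, 121.89519500732422), 85.34211730957031) 0.07056307675569212 0.06808124040939761
```

Both lids now read level, so the filled box is shut. I'm moving the tilted fingers to under the empty box's lip.

Request:
drive_tool --targets '[{"dp": [-15, 0, 40], "turn": [0, 0, 0]}, {"dp": [-15, 0, 40], "turn": [0, 0, 0]}, {"dp": [-15, 0, 40], "turn": [0, 0, 0]}, {"dp": [-15, 0, 40], "turn": [0, 0, 0]}, {"dp": [-16, 0, 40], "turn": [0, 0, 0]}]'

```text
t: 9.2
ee_pos: [0.5834, -0.2807, 0.0842]
tcp_rot: [0.643, 0.645, 0.292, -0.291]
force: [-0.0, -0.2, -0.4]
opening: -0.0003
finger_force: 0.0
```

Request:
drive_tool --targets '[{"dp": [0, 0, 0], "turn": [0, 0, 0]}, {"dp": [0, 0, 0], "turn": [0, 0, 0]}]'

```text
t: 9.37
ee_pos: [0.5821, -0.2798, 0.0834]
tcp_rot: [0.642, 0.645, 0.292, -0.294]
force: [-0.3, -0.9, 1.1]
opening: -0.0002
finger_force: 0.0
```

```bash
python3 - <<'E'
from h import *
o=status.get_obs();print(o['qpos'].round(2),R.from_quat(o['tcp_rot']).as_matrix().round(3),o['ee_pos'])
b=grab('side')[0];a=grab('scene')[0]
e=cv2.resize(b[170:300,260:440],None,fx=2.2,fy=2.2);c=cv2.resize(a[140:270,300:480],None,fx=2.2,fy=2.2)
cv2.imwrite('pics/c3.png',np.hstack([c,e])[:,:,::-1])
E
```

```text
[ 1.23  1.31 -1.1   1.19  0.3   1.5   0.36] [[-0.002  1.    -0.005]
 [ 0.656  0.005  0.755]
 [ 0.755 -0.001 -0.656]] [ 0.58209176 -0.27976764  0.08335702]
```

View pics/c3.png

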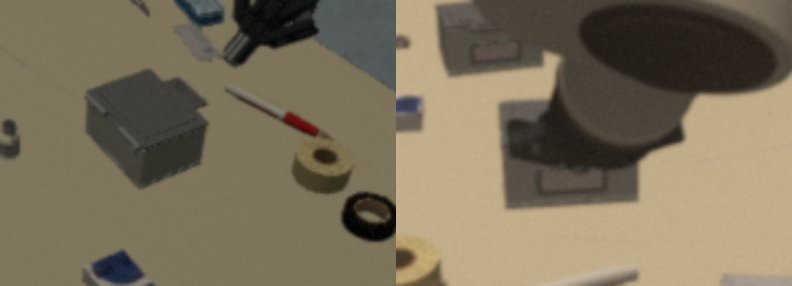

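The left half shows the fingertips at (235,55), in front of the lip at (185,92) and roughly in line with it. Sliding under.

Request:
drive_tool --targets '[{"dp": [-2, 0, 20], "turn": [0, 0, 0]}, {"dp": [0, 0, 20], "turn": [0, 0, 0]}, {"dp": [0, 0, 16], "turn": [0, 0, 0]}, {"dp": [0, 0, 14], "turn": [0, 0, 0]}, {"dp": [0, 0, 10], "turn": [0, 0, 0]}]'

```text
t: 9.88
ee_pos: [0.5842, -0.2243, 0.0318]
tcp_rot: [0.644, 0.644, 0.293, -0.291]
force: [0.6, -0.7, 1.0]
opening: 0.0
finger_force: 0.0
```

Request:
drive_tool --targets '[{"dp": [0, 0, 0], "turn": [0, 0, 0]}, {"dp": [0, 0, 0], "turn": [0, 0, 0]}]'

```text
t: 10.05
ee_pos: [0.5836, -0.2244, 0.0312]
tcp_rot: [0.644, 0.644, 0.293, -0.292]
force: [1.1, 0.1, 0.2]
opening: 0.0002
finger_force: 0.0
```

Request:
drive_tool --targets '[{"dp": [6, 0, -5], "turn": [0, 0, 0]}, {"dp": [6, 0, -5], "turn": [0, 0, 0]}, {"dp": [6, 0, -5], "turn": [0, 0, 0]}, {"dp": [6, 0, -5], "turn": [0, 0, 0]}, {"dp": [6, 0, -5], "turn": [0, 0, 0]}]'

```text
t: 10.47
ee_pos: [0.583, -0.223, 0.0702]
tcp_rot: [0.644, 0.644, 0.293, -0.293]
force: [0.2, -0.4, -0.6]
opening: -0.0004
finger_force: 0.3
```

Request:
drive_tool --targets '[{"dp": [8, 0, -2.5], "turn": [0, 0, 0]}, {"dp": [8, 0, -2.5], "turn": [0, 0, 0]}, {"dp": [8, 0, -2.5], "turn": [0, 0, 0]}, {"dp": [9, 0, -2], "turn": [0, 0, 0]}, {"dp": [9, 0, -1], "turn": [0, 0, 0]}]'

```text
t: 10.88
ee_pos: [0.5828, -0.2024, 0.1083]
tcp_rot: [0.643, 0.643, 0.293, -0.293]
force: [-0.3, -1.2, -0.6]
opening: 0.0002
finger_force: 0.4
```

Request:
drive_tool --targets '[{"dp": [9, 0, 0], "turn": [0, 0, 0]}, {"dp": [9, 0, 0], "turn": [0, 0, 0]}, {"dp": [9, 0, 0], "turn": [0, 0, 0]}, {"dp": [8, 0, 3], "turn": [0, 0, 0]}, {"dp": [8, 0, 3], "turn": [0, 0, 0]}]'

```text
t: 11.3
ee_pos: [0.5827, -0.1693, 0.1364]
tcp_rot: [0.643, 0.644, 0.293, -0.293]
force: [-0.2, -1.1, -0.2]
opening: 0.0002
finger_force: 0.3
```

```bash
python3 - <<'E'
from h import *
o=status.get_obs();print(o['qpos'].round(2),o['ee_pos'],o['force'])
b=grab('side')[0];a=grab('scene')[0]
e=cv2.resize(b[130:260,260:440],None,fx=2.2,fy=2.2);c=cv2.resize(a[110:240,300:480],None,fx=2.2,fy=2.2)
cv2.imwrite('pics/c4.png',np.hstack([c,e])[:,:,::-1])
E
```

```text
[ 1.24  1.2  -1.17  1.43  0.24  1.34  0.22] [ 0.58267572 -0.16931666  0.13640932] [-0.23294003 -1.116879   -0.16772214]
```

View pics/c4.png

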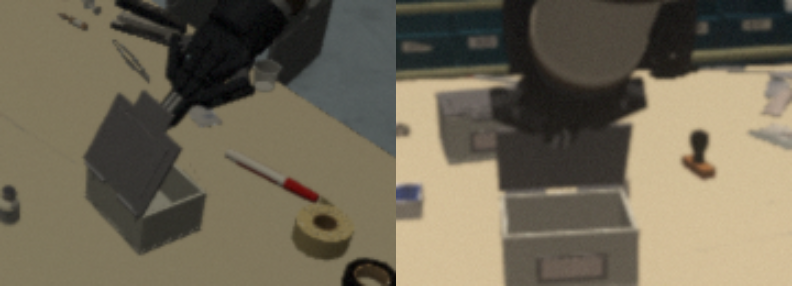

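The left half shows the lid at roughly 60° with the fingertips on its underside at (175,105). The box hasn't visibly moved, so I'll keep pushing.

Request:
drive_tool --targets '[{"dp": [7, 0, 5], "turn": [0, 0, 0]}, {"dp": [7, 0, 5], "turn": [0, 0, 0]}, {"dp": [6, 0, 6], "turn": [0, 0, 0]}, {"dp": [6, 0, 6], "turn": [0, 0, 0]}, {"dp": [5, 0, 6], "turn": [0, 0, 0]}]'

```text
t: 11.82
ee_pos: [0.5826, -0.1273, 0.1411]
tcp_rot: [0.643, 0.644, 0.293, -0.293]
force: [-1.1, -0.0, 1.1]
opening: 0.0002
finger_force: 0.2
```

Request:
drive_tool --targets '[{"dp": [5, 0, 6], "turn": [0, 0, 0]}, {"dp": [5, 0, 6], "turn": [0, 0, 0]}, {"dp": [4, 0, 6], "turn": [0, 0, 0]}, {"dp": [3, 0, 4], "turn": [0, 0, 0]}, {"dp": [0, 0, 0], "turn": [0, 0, 0]}]'

```text
t: 12.23
ee_pos: [0.5822, -0.0991, 0.1393]
tcp_rot: [0.643, 0.644, 0.293, -0.294]
force: [0.3, 0.5, 0.3]
opening: -0.0003
finger_force: 0.0
```

Request:
drive_tool --targets '[{"dp": [0, 0, -20], "turn": [0, 0, 0]}, {"dp": [0, 0, -30], "turn": [0, 0, 0]}, {"dp": [0, 0, -40], "turn": [0, 0, 0]}, {"dp": [0, 0, -40], "turn": [0, 0, 0]}, {"dp": [0, 0, -30], "turn": [0, 0, 0]}]'

```text
t: 12.65
ee_pos: [0.583, -0.2248, 0.2463]
tcp_rot: [0.644, 0.643, 0.294, -0.292]
force: [1.3, -0.5, -0.5]
opening: 0.0002
finger_force: 0.0
```

Request:
drive_tool --targets '[{"dp": [0, 0, 0], "turn": [0, 0, 0]}, {"dp": [0, 0, 0], "turn": [0, 0, 0]}, {"dp": [0, 0, 0], "turn": [0, 0, 0]}, {"dp": [0, 0, 0], "turn": [0, 0, 0]}, {"dp": [0, 0, 0], "turn": [0, 0, 0]}]'

```text
t: 13.07
ee_pos: [0.582, -0.22, 0.2432]
tcp_rot: [0.643, 0.644, 0.293, -0.295]
force: [1.1, 0.3, 0.2]
opening: -0.0002
finger_force: 0.0
```

Request:
drive_tool --targets '[{"dp": [0, 0, 0], "turn": [0, 0, 0]}, {"dp": [0, 0, 0], "turn": [0, 0, 0]}, {"dp": [0, 0, 0], "turn": [0, 0, 0]}, {"dp": [0, 0, 0], "turn": [0, 0, 0]}, {"dp": [0, 0, 0], "turn": [0, 0, 0]}]'

```text
t: 13.48
ee_pos: [0.5827, -0.2215, 0.2442]
tcp_rot: [0.643, 0.644, 0.293, -0.293]
force: [-0.0, 0.2, -0.0]
opening: 0.0
finger_force: 0.0
```

```bash
python3 - <<'E'
from h import *
o=status.get_obs();print(o['ee_pos'],o['force'])
a,_,P,_,_=grab('scene')
cv2.imwrite('pics/c5.png',cv2.resize(a[100:330,200:480],None,fx=2.5,fy=2.5)[:,:,::-1])
P=P.reshape(-1,3);P=P[~np.isnan(P).any(1)]
Q=P[(P[:,0]>.52)&(P[:,0]<.66)&(P[:,1]>-.13)&(P[:,1]<-.03)&(P[:,2]>.075)&(P[:,2]<.19)]
print(len(Q),Q.min(0),Q.max(0));n=np.linalg.eigh(np.cov(Q.T))[1][:,0];print(n,'tilt',np.arctan2(abs(n[1]),abs(n[2])))
Q=P[(abs(P[:,:2]-[.545,.17])<.1).all(1)&(P[:,2]>.055)&(P[:,2]<.1)];print(cv2.minAreaRect((Q[:,:2]*1000).astype(np.float32)),np.median(Q[:,2]),Q[:,2].max())
E
```

```text
[ 0.58268683 -0.22152204  0.24420129] [-0.02320152  0.16614618 -0.04028329]
394 [ 0.53211686 -0.10494238  0.07544249] [ 0.65826917 -0.05980038  0.16692216]
[ 0.05078732  0.91834789 -0.39250199] tilt 1.1668945233322963
((547.9385375976562, 162.0471649169922), (125.31395721435547, 119.4808120727539), 4.401566505432129) 0.06675142350070717 0.07107324563171791
```

View pics/c5.png

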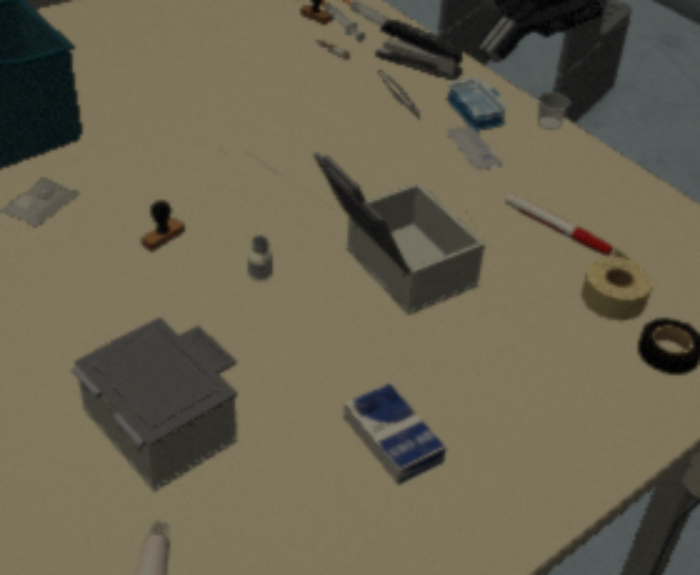

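The filled box at (155,400) is shut. The empty box at (415,245) has its lid leaning back at about 1.98 rad (tip at (320,158)), the other things haven't moved, and the gripper is clear.

```bash
python3 -c "
from bench import job
print(job.close_job())"
```

```text
the job is handed in; nothing more can be done
None
```

I shut the filled box's lid, then opened the empty box's lid until it leaned back by itself (about 1.98 rad), and handed the job in after about 13.5 s. In the last image nothing else had moved and the gripper was clear; hand-in returned no verdict. On the first push the gripper's knuckles caught the lid's lip at about 14 N, so I turned the tool and pushed again.

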